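Nest the goldsmith's copper pans with their handles fanned out

ROBOT

A 6-joint arm with a two-finger parallel gripper is mounted at the origin on the work surface. World frame = base frame: x ahead of the robot, y to its left, z up, the work surface at z = 0. Lengths are in m, angles in rad, forces in N, time in s.
With the tool pointing down it reaches from about 0.425 to 0.95 m from the base axis. Payload 3.5 kg.
Tool frame: the origin (TCP) lies on the centre line of the jaws, within the pads' length; the fingertips stand 25 mm ahead of it and the grasp point (between the pads) lies 6 mm ahead of it (ctrl.finger_overhang is the distance from the TCP to the fingertips, in m); z points along the fingers, y is the line along which they close (so a half turn about z gives the same grasp; the last joint's range is limited). The gripper opens to 85 mm and grips with 20 to 120 N. Pads are 22 mm wide; open, the fingers measure 114 mm over their backs; the gripper's body (76 mm by 85 mm) begins 54 mm behind the grasp point. The pads swing forward as they close: fully open they stand 13 mm farther back than shut.
Start: joints at [1.125, 0.286, 1.577, -0, 1.279, -0.15], TCP at [0.197, 0.646, 0.256] pointing down, gripper open.
Joint ranges: [-2.77, 2.77], [-0.9, 2.22], [0.21, 2.48], [-1.53, 4.67], [0.24, 2.81], [-2.84, 2.84]. Speed limits (rad/s): [2.79, 2.79, 3.14, 3.14, 3.14, 3.14].

INTERFACE

Orientations are given as a unit quaternion [x, y, z, w].
In Python, from plant import get_state, imaging, job, ctrl gives the robot as it stands.
- The arm moves only by the tool jog_arm, never from a script. Its argument "increments" is a list of rows, each an object of numbers: "dx", "dy", "dz": the shift along the world's x, y, z each as a share of 12 cm, from -1 to 1; "ax", "ay", "az": the turn, a rotation vector about the world's x, y, z each as a share of pi/2 rad, from -1 to 1; "gripper": the gripper command: -1 is shut, 1 is fully open, values between are in proportion. A call has 1 to 10 rows; each row is the pose to reach, as a shift and turn from the pose commanded when the call began; what a row does not reach only later rows make up. A row lasts 1/10 s, in which the tool goes at most 50 mm and 8.59 degrees, less where a joint would pass 70% of its speed; a pose out of reach is approached as far as the arm can. A call with a number of a shift or a turn outside -1 to 1 is refused whole. A call with a gripper value outside its range is refused whole. The fingers move at their own pace and stop on an object; "force" is the grip in N (left out, the last holds). Time passes only in rows, so rows that repeat a pose let the fingers close. It gives the time, the measured TCP pose, the force, the opening and the grip force at its end, in the units of the state.
- get_state(): the state, without advancing time (a new reading comes with each control period).
- imaging.read_camera(name): name is "side" or "top" or "wrist"; returns a dict with "frame" (480x640x3 uint8, blue, green, red), "depth" (480x640 float32, m along the optical axis (not along the pixel's ray), 0 where there is no reading), "camera_matrix" (3x3 intrinsics, pixels), "extrinsics" (4x4, takes a point from camera to world coordinates); the wrist camera has in their place "mount" (4x4, takes a point from camera to tool coordinates, whose origin is the TCP and whose axes are the flange's). Camera axes: x right, y up, looking along -z (the intrinsics and any distortion apply to the point x, -y, -z); pixel columns grow to the right and rows downward; lengths in m; the calibration is good to about 2 mm. A picture is of the moment at which its call begins: read the wrist's pose just before it.
- job.sign_off(): hands the job in; it is judged then, once.
The state is a dict: "time": time; "qpos": joint angles; "dq": joint speeds; "joint_efforts": joint torques, N m; "eef_pos": TCP position; "tcp_rot": TCP orientation; "contact_force": force on the tool from outside, world axes, zero at the start; "wrist_torque": the same for the moment, N m; "opening": opening from 0.0 (shut) to 1.0 (fully open); "finger_force": force on a finger pad.
Only numpy, scipy, OpenCV 4.12 (cv2) and the standard library are available. Lean on these libraries where they do the work, as an engineer would, in place of code of your own. Each camera call takes 0.05 s, during which the arm holds its last target. There are 200 camera calls.

TASK

Put the set of copper pans away as a nest: leave the large pan standing where it is, seat the medium pan flat on its bottom, and the small pan flat on the bottom of the medium one, setting each down without dropping it. Turn the pans so that the three handles are fanned out, every two at least an eighth of a turn (45 degrees) apart, and no handle touches the jar, the bur block or the ring mandrel that stand round the nest. Do not knock or push aside these or the polish tin.

Things in the scene. Friction and masses are not known exactly. Their poses are not given: they have to be found in the camera images.
- large_mid (a point): large round copper pan with one wooden handle: this point is on the pan's axis, half-way up its 42 mm height (21 mm above its underside). Rim 120 mm and foot 100 mm outside diameter, sides tapering, wall 3 mm, bottom 4 mm thick; mass about 0.4 kg (varies by a third or so). z up along the axis, x towards the handle. It stands on the bench and stays there. 
- large_grip (a point): middle of the large pan's wooden handle, the place to pinch it: a level bar 56 mm long (along x, radially outward), 14 mm wide (y), 13 mm high (z). It lies 102 mm along x from the pan's axis and 58 mm above the pan's underside, raised above the rim by a thin bent steel stem; axes as the pan's.
- medium_mid (a point): medium round copper pan with one wooden handle: this point is on the pan's axis, half-way up its 46 mm height (23 mm above its underside). Rim 100 mm and foot 80 mm outside diameter, sides tapering, wall 3 mm, bottom 4 mm thick; mass about 0.2 kg (varies by a third or so). z up along the axis, x towards the handle. When home in the large pan its underside is 4 mm above the large pan's underside, with about 7 mm of play all round.
- medium_grip (a point): middle of the medium pan's wooden handle, the place to pinch it: a level bar 56 mm long (along x, radially outward), 14 mm wide (y), 13 mm high (z). It lies 92 mm along x from the pan's axis and 62 mm above the pan's underside, raised above the rim by a thin bent steel stem; axes as the pan's.
- small_mid (a point): small round copper pan with one wooden handle: this point is on the pan's axis, half-way up its 50 mm height (25 mm above its underside). Rim 80 mm and foot 62 mm outside diameter, sides tapering, wall 3 mm, bottom 4 mm thick; mass about 0.13 kg (varies by a third or so). z up along the axis, x towards the handle. When home in the medium pan its underside is 4 mm above the medium pan's underside, with about 7 mm of play all round.
- small_grip (a point): middle of the small pan's wooden handle, the place to pinch it: a level bar 56 mm long (along x, radially outward), 14 mm wide (y), 13 mm high (z). It lies 82 mm along x from the pan's axis and 66 mm above the pan's underside, raised above the rim by a thin bent steel stem; axes as the pan's.
- jar: bystander: loose amber screw-top jar, 48 mm across and 85 mm high, standing close beside the large pan; origin at the centre of its underside, z up. About 0.25 kg.
- burs: bystander: loose green block of polishing burs standing close beside the large pan, 75 mm (x) by 50 mm (y), 30 mm high, with burs standing in it up to 74 mm above the bench; origin at the centre of its underside, z up. About 0.4 kg.
- mandrel: bystander: loose short steel ring mandrel standing close beside the large pan, a taper (26 to 16 mm across) upright on a round wooden foot 64 mm across, 18 mm high, 90 mm high in all; origin at the centre of its underside. About 0.7 kg.
- tin: bystander: loose round polish tin, 44 mm across and 65 mm high, standing close beside the medium pan; origin at the centre of its underside. About 0.2 kg.
Things that resemble listed ones, but are neither listed nor needed, are in the scene too. What is shaped like the part that bears medium_mid but black or yellow is not meant.

How it is judged:
At the end, for the whole second after the job is handed in: Medium home in large, small home in medium: axes within 13 mm, seated within 3.5 mm, tilt under 4 degrees; large upright; handle middles over 58 mm (large-medium), 52 (large-small), 50 (medium-small) apart from above; medium and small at rest, not touching jar, burs or mandrel (horizontal distance between medium_mid and large_mid below 0.013 m and z of medium_mid in the frame of large_mid between 0.002 and 0.0095 m and angle between each of medium_mid, small_mid's own z axis and vertical below 0.07 rad and horizontal distance between small_mid and medium_mid below 0.013 m and z of small_mid in the frame of medium_mid between 0.002 and 0.0095 m and horizontal distance between large_grip and medium_grip above 0.058 m and horizontal distance between large_grip and small_grip above 0.052 m and horizontal distance between medium_grip and small_grip above 0.05 m and angle between large_mid's own z axis and vertical below 0.05 rad and contact force between each of medium, small and jar below 0.1 N and contact force between each of medium, small and burs below 0.1 N and contact force between each of medium, small and mandrel below 0.1 N and linear speed of each of medium, small below 0.02 m/s).
It fails at once if the jar, bur block, mandrel or tin is pushed more than 15 mm or tipped over (distance of any of jar, burs, mandrel, tin from where it was at the start of the episode above 0.015 m or angle between any of jar, burs, mandrel, tin's own z axis and vertical above 0.35 rad).
It fails at once if the large pan is pushed or turned out of its place (pan over 30 mm, its handle over 40 mm) or tipped (distance of large_mid from where it was at the start of the episode above 0.03 m or distance of large_grip from where it was at the start of the episode above 0.04 m or angle between large_mid's own z axis and vertical above 0.3 rad).
It fails at once if a pan is dropped into its place: falling free faster than 0.25 m/s while still over 22 mm above home ((contact force between the fingers and medium below 0.05 N and horizontal distance between medium_mid and large_mid below 0.04 m and z of medium_mid in the frame of large_mid above 0.028 m and linear speed of medium above 0.25 m/s) or (contact force between the fingers and small below 0.05 N and horizontal distance between small_mid and medium_mid below 0.04 m and z of small_mid in the frame of medium_mid above 0.028 m and linear speed of small above 0.25 m/s)).
It fails at once if a pan is turned over (tilted more than 60 degrees) (angle between any of medium_mid, small_mid's own z axis and vertical above 1.05 rad).
It also fails if it takes over 64 s, if anything falls off the work surface, if the arm or the gripper's body presses on something with over 40 N, if the wrist force passes 120 N, or if a joint passes its speed limit or range.

## Working session

There is one attempt and no reset: what is moved stays moved. The work goes in short steps, Python scripts to look and compute and a tool call to move; the robot and the scene stay as the last step left them, time stands still between calls to the robot, and variables do not carry over. Pictures are saved under pics/ and viewed, at most 10 in all, crops included, and the job is handed in when it is done.

Besides the shell and the picture viewer there is one more tool, called after "Emit:" as name(argument=value, ...) on one line, values as JSON. jog_arm: Moves the arm, as the interface text tells. Shift numbers are shares of 12 cm and turn numbers shares of pi/2 rad, none past 1 either way. Its arguments: {"type":"object","properties":{"increments":{"type":"array"},"force":{"type":"number"}},"required":["increments"]}

```bash
mkdir -p pics
cat > h.py <<'E'
import numpy as np, cv2
from plant import get_state, imaging, job, ctrl
from scipy.spatial.transform import Rotation as R
def cap(n):
    s=get_state(); c=imaging.read_camera(n)
    if 'mount' in c:
        T=np.eye(4); T[:3,:3]=R.from_quat(s['tcp_rot']).as_matrix(); T[:3,3]=s['eef_pos']; E=T@c['mount']
    else: E=c['extrinsics']
    d=c['depth'];K=c['camera_matrix']
    v,u=np.mgrid[:480,:640]
    p=np.stack([(u-K[0,2])/K[0,0]*d,-(v-K[1,2])/K[1,1]*d,-d],-1)
    W=p@E[:3,:3].T+E[:3,3]; W[d==0]=np.nan
    return c['frame'],W,E,K
E
python3 - <<'E'
from h import *
for n in ['top','side']:
    f,W,E,K=cap(n); cv2.imwrite(f'pics/{n}.png',f); np.savez(f'{n}.npz',f=f,W=W,E=E,K=K)
    print(n,E.round(3).tolist(),K.round(1).tolist())
print(imaging.read_camera(n).keys(), get_state()['time'])
E
```

```text
top [[-0.015, 0.984, -0.176, 0.332], [-1.0, -0.01, 0.025, 0.006], [0.023, 0.177, 0.984, 1.236], [0.0, 0.0, 0.0, 1.0]] [[578.3, 0.0, 330.1], [0.0, 578.3, 233.7], [0.0, 0.0, 1.0]]
side [[0.962, 0.176, -0.207, 0.312], [-0.272, 0.582, -0.767, -0.821], [-0.015, 0.794, 0.608, 0.708], [0.0, 0.0, 0.0, 1.0]] [[438.1, 0.0, 322.9], [0.0, 438.1, 243.2], [0.0, 0.0, 1.0]]
dict_keys(['frame', 'depth', 'camera_matrix', 'extrinsics']) 0.15
```

View pics/top.png

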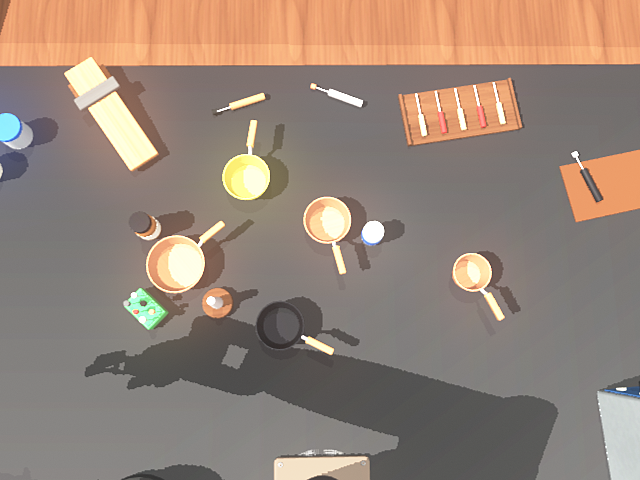

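View pics/side.png

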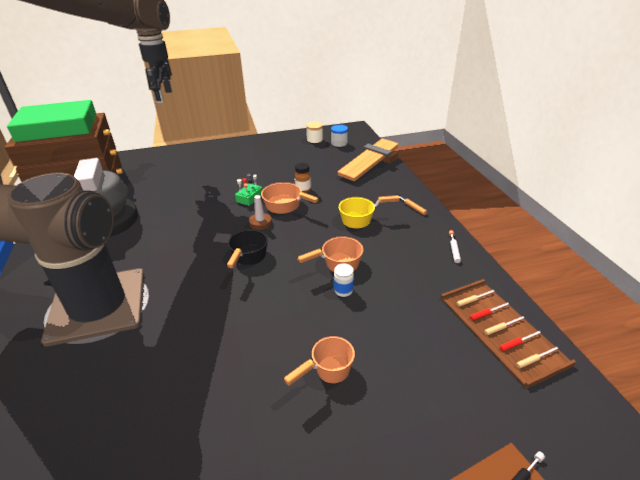

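Top view: the large copper pan is at (176,264), with jar (145,225), burs (146,308) and mandrel (217,303) around it. The medium candidates are copper (327,220), yellow (246,177) and black (280,325). Only the copper one fits, and it has the tin (373,233) beside it. The small copper pan is at (472,272).

Run:
```python
from h import *
from scipy.optimize import least_squares
D=np.load('top.npz');f=D['f'];W=D['W']
hsv=cv2.cvtColor(f,cv2.COLOR_BGR2HSV)
def reg(u,v,r):
    m=np.zeros((480,640),bool); m[v-r:v+r,u-r:u+r]=1; return m
for n,(u,v),(hu,hv),H,rad,hz,hr in [('large',(176,264),(211,235),.042,.06,.058,.102),('medium',(327,220),(339,259),.046,.05,.062,.092),('small',(472,272),(493,304),.050,.04,.066,.082)]:
    z=W[...,2]
    m=reg(u,v,40)&(abs(z-H)<.004)
    P=W[m]
    c0=np.nanmean(W[v-3:v+3,u-3:u+3],(0,1))[:2]
    P=P[np.abs(np.linalg.norm(P[:,:2]-c0,axis=1)-rad)<.015]
    s=least_squares(lambda q:np.linalg.norm(P[:,:2]-q[:2],axis=1)-q[2],[*c0,rad],loss='soft_l1',f_scale=.002).x
    G=W[reg(hu,hv,25)&(z>hz-.003)&(z<hz+.015)]
    G=G[np.linalg.norm(G[:,:2]-s[:2],axis=1)<hr+.045]; G=G[np.linalg.norm(G[:,:2]-s[:2],axis=1)>hr-.035]
    mid=(G.min(0)+G.max(0))/2
    ctr=np.array(cv2.minAreaRect((G[:,:2]*1000).astype(np.float32))[0])/1000
    print(n,len(P),'circle',s.round(4),'handle',ctr.round(4),cv2.minAreaRect((G[:,:2]*1000).astype(np.float32))[1:],'ztop',np.median(G[:,2]).round(4),'dist',np.linalg.norm(ctr-s[:2]).round(4),'ang',np.degrees(np.arctan2(*(ctr-s[:2])[::-1])).round(1),'floor z',W[v,u,2].round(4))
for n,(u,v),r,zl in [('jar',(145,225),26,.07),('burs',(146,308),28,.024),('mandrel foot',(217,303),22,.012),('tin',(373,233),20,.058)]:
    m=reg(u,v,r)&(W[...,2]>zl)
    if 'foot' in n: m&=W[...,2]<.026
    if n=='burs': m&=W[...,2]<.036
    k,l,st,ce=cv2.connectedComponentsWithStats(m.astype(np.uint8)); i=1+np.argmax(st[1:,4])
    P=W[(l==i)]; print(n,cv2.minAreaRect((P[:,:2]*1000).astype(np.float32)),np.nanmax(P[:,2]).round(4),len(P))
c=cv2.resize(f[150:360,100:520],(800,400),interpolation=cv2.INTER_CUBIC);cv2.imwrite('pics/crop1.png',c)
```

```text
large 300 circle [0.4875 0.2954 0.0578] handle [0.5504 0.2178] ((15.134282112121582, 58.48504638671875), 39.734981536865234) ztop 0.0629 dist 0.0999 ang -51.0 floor z 0.0047
medium 214 circle [ 0.576  -0.0196  0.0478] handle [ 0.4896 -0.0425] ((59.69820785522461, 14.454179763793945), 14.361384391784668) ztop 0.0668 dist 0.0894 ang -165.2 floor z 0.0013
small 177 circle [ 0.4618 -0.3185  0.038 ] handle [ 0.3908 -0.354 ] ((61.15475845336914, 15.57258129119873), 25.883142471313477) ztop 0.0708 dist 0.0793 ang -153.5 floor z -0.0014
jar ((567.2449340820312, 360.4153137207031), (41.95272445678711, 42.34834289550781), 26.648151397705078) 0.0893 388
burs ((397.1602478027344, 358.88372802734375), (75.2322769165039, 50.38154220581055), 47.47384262084961) 0.0357 693
mandrel foot ((406.97186279296875, 211.79519653320312), (62.15618896484375, 60.635189056396484), 88.75563049316406) 0.0253 561
tin ((548.0042724609375, -115.61544799804688), (39.410499572753906, 40.202091217041016), 44.350555419921875) 0.0702 301
```

View pics/crop1.png

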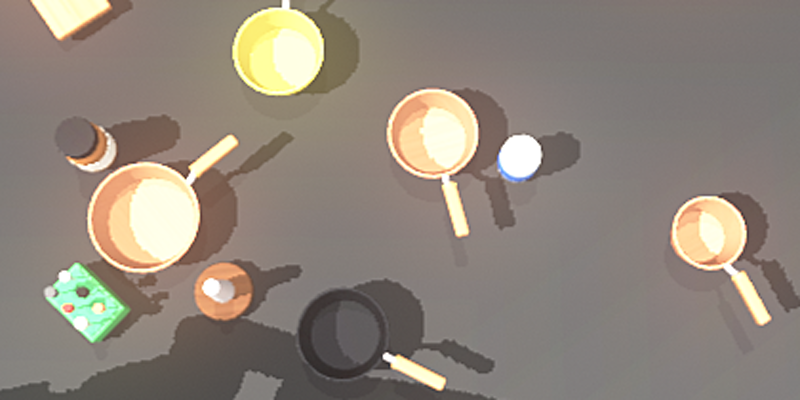

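The crop confirms the copper pans: large at (143,217), medium at (432,133) and small at (710,232). Yellow and black are decoys. Plan: medium handle stays near -167° (between burs and mandrel) and small goes to 0° (between the large handle and the jar).

```bash
cat >> h.py <<'E'
def st():
    s=get_state(); r=R.from_quat(s['tcp_rot']).as_matrix()
    print('t',round(s['time'],2),'p',np.round(s['eef_pos'],4),'yang',np.degrees(np.arctan2(r[1,1],r[0,1])).round(2),'z',r[:,2].round(3),'q',np.round(s['qpos'],3),'F',np.round(s['contact_force'],1),'M',np.round(s['wrist_torque'],2),'open',round(float(s['opening']),3),'ff',s['finger_force'])
def go(x,y,z,yang):
    s=get_state(); r=R.from_quat(s['tcp_rot']).as_matrix()
    d=(np.array([x,y,z])-s['eef_pos'])/.12
    a=(yang-np.degrees(np.arctan2(r[1,1],r[0,1]))+90)%180-90
    print('need d',d.round(3),'az',round(a/90,4))
E
python3 - <<'E'
from h import *
st()
import math
def pt(c,r,a): return c[0]+r*math.cos(math.radians(a)),c[1]+r*math.sin(math.radians(a))
print(pt((.576,-.0196),.092,-165.2),pt((.4618,-.3185),.082,-153.5))
go(*pt((.576,-.0196),.092,-165.2),.13,104.8)
E
```

```text
t 0.15 p [0.1965 0.6453 0.2552] yang 73.05 z [-0.001 -0.002 -1.   ] q [ 1.125  0.287  1.578  0.     1.279 -0.15 ] F [ 0.6  0.8 -0.1] M [ 0.03 -0.01  0.01] open 1.002 ff 0.0
(0.48705224824838966, -0.04310100973009273) (0.38841538234863393, -0.35508822067500434)
need d [ 2.421 -5.736 -1.044] az 0.3527
```

Emit:
jog_arm(increments=[{"dx": 0.6, "dy": -1, "az": 0.1, "gripper": 1}, {"dx": 0.6, "dy": -1, "az": 0.1}, {"dx": 0.6, "dy": -1, "az": 0.1}, {"dx": 0.6, "dy": -1, "az": 0.1}])

```text
$.increments[0]: bad value
```

Emit:
jog_arm(increments=[{"dx": 0.6, "dy": -1, "az": 0.1}, {"dx": 0.6, "dy": -1, "az": 0.1}, {"dx": 0.6, "dy": -1, "az": 0.1}, {"dx": 0.6, "dy": -1, "az": 0.1}])

```text
$.increments[0]: bad value
```

Emit:
jog_arm(increments=[{"dx": 0.6, "dy": -1, "az": 0.1}, {"dx": 0.6, "dy": -1, "az": 0.1}, {"dx": 0.6, "dy": -1, "az": 0.1}, {"dx": 0.6, "dy": -1, "az": 0.1}])

```text
$.increments[0]: bad value
```

Emit:
jog_arm(increments=[{"dx": 0.4, "dy": -1, "az": 0.05}, {"dx": 0.4, "dy": -1, "az": 0.05}, {"dx": 0.4, "dy": -1, "az": 0.05}, {"dx": 0.4, "dy": -1, "az": 0.05}])

```text
$.increments[0]: bad value
```

Emit:
jog_arm(increments=[{"dx": 0.2, "dy": -1}, {"dx": 0.2, "dy": -1}, {"dx": 0.2, "dy": -1}, {"dx": 0.2, "dy": -1}])

```text
$.increments[0]: bad value
```

Emit:
jog_arm(increments=[{"dx": 0.02, "dy": -0.73}, {"dx": 0.02, "dy": -0.73}, {"dx": 0.02, "dy": -0.73}, {"dx": 0.02, "dy": -0.73}])

```text
$.increments[0]: bad value
```

Run:
```python
from h import *
st(); go(.487,-.0431,.13,104.8)
f,W,E,K=cap('wrist'); cv2.imwrite('pics/w1.png',f); np.savez('w1.npz',f=f,W=W,E=E,K=K)
```

```text
t 0.15 p [0.1965 0.6453 0.2552] yang 73.05 z [-0.001 -0.002 -1.   ] q [ 1.125  0.287  1.578  0.     1.279 -0.15 ] F [ 0.6  0.8 -0.1] M [ 0.03 -0.01  0.01] open 1.002 ff 0.0
need d [ 2.421 -5.736 -1.044] az 0.3527
```

View pics/w1.png

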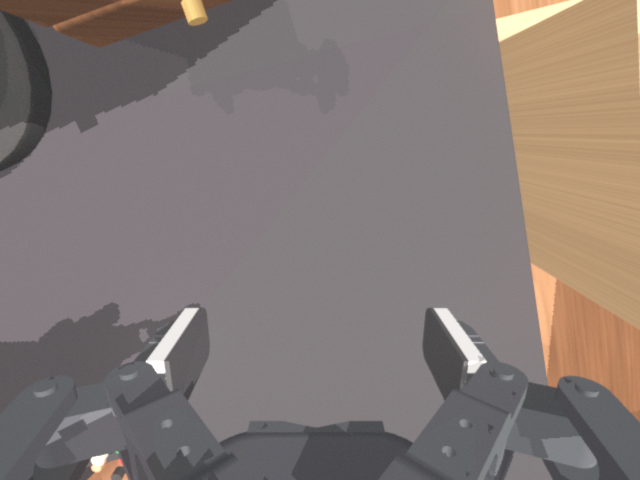

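The arm did not move: this picture shows only the bench at the start pose, with the fingers at about (180,340) and (455,340). The rows probably need every key.

Emit:
jog_arm(increments=[{"dx": 0.6, "dy": -1, "dz": 0, "ax": 0, "ay": 0, "az": 0.1, "gripper": 1}, {"dx": 0.6, "dy": -1, "dz": 0, "ax": 0, "ay": 0, "az": 0.1, "gripper": 1}, {"dx": 0.6, "dy": -1, "dz": 0, "ax": 0, "ay": 0, "az": 0.1, "gripper": 1}, {"dx": 0.6, "dy": -1, "dz": 0, "ax": 0, "ay": 0, "az": 0.1, "gripper": 1}])

```text
time: 0.6
eef_pos: [0.2706, 0.5224, 0.2559]
tcp_rot: [0.071, 0.997, -0.001, 0.0]
contact_force: [1.0, 0.1, 0.2]
opening: 1.0
finger_force: 0.0
```

Emit:
jog_arm(increments=[{"dx": 0.6, "dy": -1, "dz": 0, "ax": 0, "ay": 0, "az": 0.1, "gripper": 1}, {"dx": 0.6, "dy": -1, "dz": 0, "ax": 0, "ay": 0, "az": 0.1, "gripper": 1}, {"dx": 0.6, "dy": -1, "dz": 0, "ax": 0, "ay": 0, "az": 0.1, "gripper": 1}, {"dx": 0.6, "dy": -1, "dz": 0, "ax": 0, "ay": 0, "az": 0.1, "gripper": 1}])

```text
time: 1.0
eef_pos: [0.3426, 0.4029, 0.2563]
tcp_rot: [-0.007, 1.0, -0.0, 0.0]
contact_force: [-1.1, -1.0, 0.1]
opening: 1.002
finger_force: 0.0
```

Emit:
jog_arm(increments=[{"dx": 0.6, "dy": -1, "dz": 0, "ax": 0, "ay": 0, "az": 0.1, "gripper": 1}, {"dx": 0.6, "dy": -1, "dz": 0, "ax": 0, "ay": 0, "az": 0.1, "gripper": 1}, {"dx": 0.6, "dy": -1, "dz": 0, "ax": 0, "ay": 0, "az": 0.1, "gripper": 1}, {"dx": 0.6, "dy": -1, "dz": 0, "ax": 0, "ay": 0, "az": 0.1, "gripper": 1}])

```text
time: 1.4
eef_pos: [0.4148, 0.2831, 0.2565]
tcp_rot: [-0.085, 0.996, -0.0, 0.0]
contact_force: [-1.1, 0.2, -1.1]
opening: 0.997
finger_force: 0.0
```

Emit:
jog_arm(increments=[{"dx": 0.4, "dy": -1, "dz": 0, "ax": 0, "ay": 0, "az": 0.05, "gripper": 1}, {"dx": 0.4, "dy": -1, "dz": 0, "ax": 0, "ay": 0, "az": 0.05, "gripper": 1}, {"dx": 0.4, "dy": -1, "dz": 0, "ax": 0, "ay": 0, "az": 0.05, "gripper": 1}, {"dx": 0.4, "dy": -1, "dz": 0, "ax": 0, "ay": 0, "az": 0.05, "gripper": 1}])

```text
time: 1.8
eef_pos: [0.4617, 0.1645, 0.2564]
tcp_rot: [-0.125, 0.992, 0.0, 0.0]
contact_force: [0.7, 0.0, 0.9]
opening: 1.005
finger_force: 0.0
```

Emit:
jog_arm(increments=[{"dx": 0.2, "dy": -1, "dz": 0, "ax": 0, "ay": 0, "az": 0, "gripper": 1}, {"dx": 0.2, "dy": -1, "dz": 0, "ax": 0, "ay": 0, "az": 0, "gripper": 1}, {"dx": 0.2, "dy": -1, "dz": 0, "ax": 0, "ay": 0, "az": 0, "gripper": 1}, {"dx": 0.2, "dy": -1, "dz": 0, "ax": 0, "ay": 0, "az": 0, "gripper": 1}])

```text
time: 2.2
eef_pos: [0.4853, 0.0453, 0.2564]
tcp_rot: [-0.126, 0.992, 0.0, 0.0]
contact_force: [0.2, 0.8, 0.3]
opening: 1.003
finger_force: 0.0
```

Emit:
jog_arm(increments=[{"dx": 0.02, "dy": -0.73, "dz": 0, "ax": 0, "ay": 0, "az": 0, "gripper": 1}, {"dx": 0.02, "dy": -0.73, "dz": 0, "ax": 0, "ay": 0, "az": 0, "gripper": 1}, {"dx": 0.02, "dy": -0.73, "dz": 0, "ax": 0, "ay": 0, "az": 0, "gripper": 1}, {"dx": 0.02, "dy": -0.73, "dz": 0, "ax": 0, "ay": 0, "az": 0, "gripper": 1}])

```text
time: 2.6
eef_pos: [0.4873, -0.0404, 0.2562]
tcp_rot: [-0.127, 0.992, 0.001, -0.0]
contact_force: [-0.2, 0.1, -0.5]
opening: 0.999
finger_force: 0.0
```

Run:
```python
from h import *
st(); go(.487,-.0431,.068,104.8)
f,W,E,K=cap('wrist'); cv2.imwrite('pics/w2.png',f); np.savez('w2.npz',f=f,W=W,E=E,K=K)
```

```text
t 2.6 p [ 0.4873 -0.0404  0.2562] yang 104.57 z [-0.     0.001 -1.   ] q [-2.910e-01 -1.330e-01  2.022e+00  1.000e-03  1.253e+00 -2.117e+00] F [-0.2  0.1 -0.5] M [ 0.01  0.01 -0.04] open 0.999 ff 0.0
need d [-0.002 -0.023 -1.568] az 0.0025
```

View pics/w2.png

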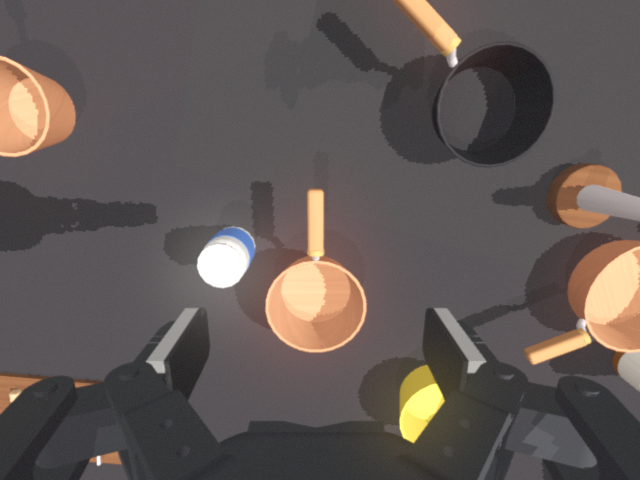

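Wrist view: the copper medium pan is at (316,305) with its handle along column 316, rows 190-255, and the tin is at (228,255). I'll check the handle's position from the wrist depth.

```bash
cat >> h.py <<'E'
from scipy.optimize import least_squares
def fit(W,c0,hc,H,rad,hz,hr):
    z=W[...,2]; xy=W[...,:2]; c0=np.array(c0)
    P=xy[(abs(z-H)<.004)&(abs(np.linalg.norm(xy-c0,axis=-1)-rad)<.012)]
    s=least_squares(lambda q:np.linalg.norm(P-q[:2],axis=1)-q[2],[*c0,rad],loss='soft_l1',f_scale=.002).x
    m=(abs(z-hz-.0065)<.004)&(np.linalg.norm(xy-np.array(hc),axis=-1)<.04)
    G=W[m]; (c,sz,a)=cv2.minAreaRect((G[:,:2]*1000).astype(np.float32)); c=np.array(c)/1000
    print(len(P),len(G),'circ',s.round(4),'handle',c.round(4),np.round(sz,1),'top',np.median(G[:,2]).round(4),'d',np.linalg.norm(c-s[:2]).round(4),'ang',np.degrees(np.arctan2(*(c-s[:2])[::-1])).round(2))
E
python3 - <<'E'
from h import *
W=np.load('w2.npz')['W']
fit(W,(.576,-.0196),(.488,-.043),.046,.05,.062,.092)
E
```

```text
1160 1047 circ [ 0.5756 -0.017   0.0478] handle [ 0.4882 -0.0397] [58.3 14.1] top 0.068 d 0.0902 ang -165.43
```

Emit:
jog_arm(increments=[{"dx": 0, "dy": 0, "dz": -0.4, "ax": 0, "ay": 0, "az": 0, "gripper": 1}, {"dx": 0, "dy": 0, "dz": -0.8, "ax": 0, "ay": 0, "az": 0, "gripper": 1}, {"dx": 0, "dy": 0, "dz": -1, "ax": 0, "ay": 0, "az": 0, "gripper": 1}, {"dx": 0, "dy": 0, "dz": -1, "ax": 0, "ay": 0, "az": 0, "gripper": 1}])

```text
time: 3.05
eef_pos: [0.484, -0.0389, 0.1319]
tcp_rot: [-0.128, 0.992, 0.002, -0.004]
contact_force: [-0.1, -0.5, -0.0]
opening: 1.003
finger_force: 0.0
```

Emit:
jog_arm(increments=[{"dx": 0, "dy": 0, "dz": -0.2, "ax": 0, "ay": 0, "az": 0, "gripper": 1}, {"dx": 0, "dy": 0, "dz": -0.4, "ax": 0, "ay": 0, "az": 0, "gripper": 1}, {"dx": 0, "dy": 0, "dz": -0.57, "ax": 0, "ay": 0, "az": 0, "gripper": 1}, {"dx": 0, "dy": 0, "dz": -0.57, "ax": 0, "ay": 0, "az": 0, "gripper": 1}])

```text
time: 3.45
eef_pos: [0.4864, -0.0404, 0.0671]
tcp_rot: [-0.127, 0.992, 0.001, -0.001]
contact_force: [-0.5, 1.2, -0.7]
opening: 0.998
finger_force: 0.0
```

Emit:
jog_arm(increments=[{"dx": 0, "dy": 0, "dz": 0, "ax": 0, "ay": 0, "az": 0, "gripper": -1}, {"dx": 0, "dy": 0, "dz": 0, "ax": 0, "ay": 0, "az": 0, "gripper": -1}, {"dx": 0, "dy": 0, "dz": 0, "ax": 0, "ay": 0, "az": 0, "gripper": -1}, {"dx": 0, "dy": 0, "dz": 0, "ax": 0, "ay": 0, "az": 0, "gripper": -1}, {"dx": 0, "dy": 0, "dz": 0, "ax": 0, "ay": 0, "az": 0, "gripper": -1}, {"dx": 0, "dy": 0, "dz": 0, "ax": 0, "ay": 0, "az": 0, "gripper": -1}, {"dx": 0, "dy": 0, "dz": 0, "ax": 0, "ay": 0, "az": 0, "gripper": -1}, {"dx": 0, "dy": 0, "dz": 0, "ax": 0, "ay": 0, "az": 0, "gripper": -1}], force=100)

```text
time: 4.25
eef_pos: [0.4874, -0.042, 0.0685]
tcp_rot: [-0.127, 0.992, -0.0, 0.0]
contact_force: [-1.7, 0.6, 5.1]
opening: 0.138
finger_force: 97.6
```

Emit:
jog_arm(increments=[{"dx": 0, "dy": 0, "dz": 0.1, "ax": 0, "ay": 0, "az": 0, "gripper": -1}, {"dx": 0, "dy": 0, "dz": 0.25, "ax": 0, "ay": 0, "az": 0, "gripper": -1}, {"dx": 0, "dy": 0, "dz": 0.5, "ax": 0, "ay": 0, "az": 0, "gripper": -1}, {"dx": 0, "dy": 0, "dz": 0.75, "ax": 0, "ay": 0, "az": 0, "gripper": -1}, {"dx": 0, "dy": 0, "dz": 0.95, "ax": 0, "ay": 0, "az": 0, "gripper": -1}, {"dx": 0, "dy": 0, "dz": 1, "ax": 0, "ay": 0, "az": 0, "gripper": -1}, {"dx": 0, "dy": 0, "dz": 1, "ax": 0, "ay": 0, "az": 0, "gripper": -1}, {"dx": 0, "dy": 0, "dz": 1, "ax": 0, "ay": 0, "az": 0, "gripper": -1}])

```text
time: 5.05
eef_pos: [0.486, -0.0417, 0.1862]
tcp_rot: [-0.127, 0.992, 0.001, -0.002]
contact_force: [-1.0, -0.6, -3.1]
opening: 0.143
finger_force: 97.6
```

Run:
```python
from h import *
st()
f,W,E,K=cap('wrist'); np.savez('w3.npz',f=f,W=W,E=E,K=K)
f2,W2,*_=cap('top'); f3,W3,*_=cap('side')
np.savez('t3.npz',f=f2,W=W2)
cv2.imwrite('pics/w3.png',np.hstack([f[:,80:560],f3[100:340,200:520].repeat(2,0).repeat(2,1)[:,:640]])[:, :].copy()[:480,:1120][::1] if 0 else cv2.resize(np.hstack([f,cv2.resize(f3[120:360,180:500],(640,480))]),(800,300)))
```

```text
t 5.05 p [ 0.486  -0.0417  0.1862] yang 104.55 z [-0.003  0.001 -1.   ] q [-0.294 -0.059  2.089 -0.     1.115 -2.118] F [-1.  -0.6 -3.1] M [-0.04  0.18 -0.  ] open 0.143 ff 97.64056205749512
```

View pics/w3.png

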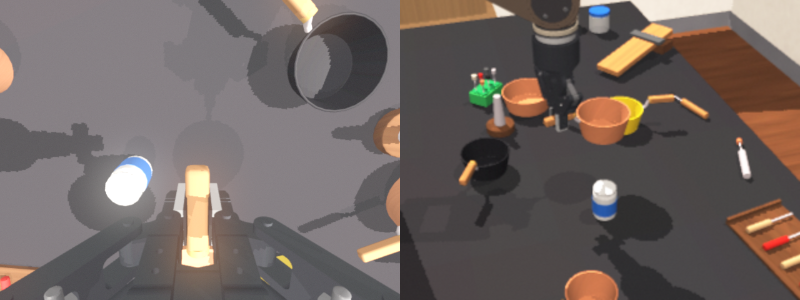

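The pan is held and looks level, at (605,120) in the right half, and the tin is undisturbed. I'll measure its tilt and centre in the hand.

```bash
cat >> h.py <<'E'
def rim(Ws,c0,rad,z0,name=''):
    # fit held pan's rim: circle in plane z = a+b x+c y ; uses points near top edge
    P=np.concatenate([W[(abs(np.linalg.norm(W[...,:2]-np.array(c0),axis=-1)-rad)<.014)&(abs(W[...,2]-z0)<.02)] for W in Ws])
    ang=np.arctan2(P[:,1]-c0[1],P[:,0]-c0[0]); b=np.floor(ang/(np.pi/18)).astype(int); T=[]
    for k in set(b):
        Q=P[b==k]
        if len(Q)>6: T.append(Q[Q[:,2]>np.percentile(Q[:,2],90)-.003])
    T=np.concatenate(T)
    def res(q): return np.r_[np.linalg.norm(T[:,:2]-q[:2],axis=1)-q[2], T[:,2]-q[3]-(T[:,:2]-np.array(c0))@q[4:6]]
    q=least_squares(res,[*c0,rad,z0,0,0],loss='soft_l1',f_scale=.002).x
    print(name,len(T),'c',q[:3].round(4),'z',q[3].round(4),'slope',q[4:6].round(3),'angcover',len(set(b)))
E
python3 - <<'E'
from h import *
Wt=np.load('t3.npz')['W']; _,Ws,*_=cap('side'); _,W4,*_=cap('top'); st()
for n,w in [('top',[W4]),('side',[Ws])]: rim(w,(.575,-.018),.05,.165,n)
# reference: how the large pan reads in both
for n,w in [('top',[W4]),('side',[Ws])]: rim(w,(.4875,.2954),.06,.042,'large '+n)
E
```

```text
t 5.3 p [ 0.4865 -0.0418  0.1866] yang 104.55 z [-0.002  0.001 -1.   ] q [-0.294 -0.059  2.088 -0.     1.115 -2.118] F [-0.1 -0.4 -3. ] M [-0.1   0.12  0.02] open 0.142 ff 97.64172434806824
top 129 c [ 0.5748 -0.0203  0.048 ] z 0.1619 slope [-0.028 -0.005] angcover 22
side 174 c [ 0.5738 -0.0213  0.0482] z 0.1604 slope [-0.028 -0.006] angcover 36
large top 231 c [0.4873 0.295  0.0579] z 0.0416 slope [-0.003 -0.014] angcover 36
large side 102 c [0.4867 0.2944 0.0576] z 0.0392 slope [-0.01   0.001] angcover 27
```

Emit:
jog_arm(increments=[{"dx": 0, "dy": 0.12, "dz": 0.05, "ax": 0, "ay": 0, "az": 0, "gripper": -1}, {"dx": 0, "dy": 0.35, "dz": 0.1, "ax": 0, "ay": 0, "az": 0, "gripper": -1}, {"dx": -0.03, "dy": 0.65, "dz": 0.1, "ax": 0, "ay": 0, "az": 0, "gripper": -1}, {"dx": -0.07, "dy": 1, "dz": 0.1, "ax": 0, "ay": 0, "az": 0, "gripper": -1}])

```text
time: 5.7
eef_pos: [0.4789, 0.0795, 0.2007]
tcp_rot: [-0.126, 0.992, 0.0, 0.001]
contact_force: [1.2, 0.7, -2.8]
opening: 0.144
finger_force: 97.7
```

Emit:
jog_arm(increments=[{"dx": -0.1, "dy": 0.3, "dz": 0, "ax": 0, "ay": 0, "az": 0, "gripper": -1}, {"dx": -0.2, "dy": 0.55, "dz": 0, "ax": 0, "ay": 0, "az": 0, "gripper": -1}, {"dx": -0.3, "dy": 0.8, "dz": 0, "ax": 0, "ay": 0, "az": 0, "gripper": -1}, {"dx": -0.38, "dy": 1, "dz": 0, "ax": 0, "ay": 0, "az": 0, "gripper": -1}])

```text
time: 6.1
eef_pos: [0.4318, 0.2005, 0.2002]
tcp_rot: [-0.127, 0.992, 0.0, -0.0]
contact_force: [-0.1, -0.2, -2.6]
opening: 0.142
finger_force: 97.7
```

Emit:
jog_arm(increments=[{"dx": -0.1, "dy": 0.22, "dz": 0, "ax": 0, "ay": 0, "az": 0, "gripper": -1}, {"dx": -0.19, "dy": 0.42, "dz": 0, "ax": 0, "ay": 0, "az": 0, "gripper": -1}, {"dx": -0.25, "dy": 0.56, "dz": 0, "ax": 0, "ay": 0, "az": 0, "gripper": -1}, {"dx": -0.278, "dy": 0.629, "dz": 0, "ax": 0, "ay": 0, "az": 0, "gripper": -1}, {"dx": -0.278, "dy": 0.629, "dz": 0, "ax": 0, "ay": 0, "az": 0, "gripper": -1}, {"dx": -0.278, "dy": 0.629, "dz": 0, "ax": 0, "ay": 0, "az": 0, "gripper": -1}])

```text
time: 6.7
eef_pos: [0.3998, 0.2735, 0.2]
tcp_rot: [-0.127, 0.992, -0.0, 0.0]
contact_force: [0.4, 0.3, -2.6]
opening: 0.141
finger_force: 97.7
```

Run:
```python
from h import *
f,W,*_=cap('top'); _,Ws,*_=cap('side'); st()
for n,w in [('top',[W]),('side',[Ws])]: rim(w,(.487,.295),.05,.175,n)
```

```text
t 6.8 p [0.4001 0.273  0.1999] yang 104.49 z [ 0. -0. -1.] q [ 0.389 -0.086  2.087 -0.     1.141 -1.435] F [ 0.4 -0.2 -1.8] M [-0.09  0.18 -0.01] open 0.14 ff 97.73512244224548
top 188 c [0.4887 0.2943 0.0477] z 0.1751 slope [-0.004 -0.018] angcover 27
side 129 c [0.4884 0.2933 0.0477] z 0.1734 slope [-0.015 -0.009] angcover 36
```

Emit:
jog_arm(increments=[{"dx": -0.012, "dy": 0.007, "dz": -0.1, "ax": 0, "ay": 0, "az": 0, "gripper": -1}, {"dx": -0.012, "dy": 0.007, "dz": -0.25, "ax": 0, "ay": 0, "az": 0, "gripper": -1}, {"dx": -0.012, "dy": 0.007, "dz": -0.4, "ax": 0, "ay": 0, "az": 0, "gripper": -1}, {"dx": -0.012, "dy": 0.007, "dz": -0.55, "ax": 0, "ay": 0, "az": 0, "gripper": -1}, {"dx": -0.012, "dy": 0.007, "dz": -0.7, "ax": 0, "ay": 0, "az": 0, "gripper": -1}, {"dx": -0.012, "dy": 0.007, "dz": -0.8, "ax": 0, "ay": 0, "az": 0, "gripper": -1}, {"dx": -0.012, "dy": 0.007, "dz": -0.9, "ax": 0, "ay": 0, "az": 0, "gripper": -1}, {"dx": -0.012, "dy": 0.007, "dz": -0.95, "ax": 0, "ay": 0, "az": 0, "gripper": -1}, {"dx": -0.012, "dy": 0.007, "dz": -1, "ax": 0, "ay": 0, "az": 0, "gripper": -1}, {"dx": -0.012, "dy": 0.007, "dz": -1, "ax": 0, "ay": 0, "az": 0, "gripper": -1}])

```text
time: 7.8
eef_pos: [0.3981, 0.2743, 0.0794]
tcp_rot: [-0.127, 0.992, -0.0, -0.0]
contact_force: [-0.9, 0.4, -1.9]
opening: 0.143
finger_force: 97.7
```

Emit:
jog_arm(increments=[{"dx": 0, "dy": 0, "dz": -0.015, "ax": 0, "ay": 0, "az": 0, "gripper": -1}, {"dx": 0, "dy": 0, "dz": -0.03, "ax": 0, "ay": 0, "az": 0, "gripper": -1}, {"dx": 0, "dy": 0, "dz": -0.045, "ax": 0, "ay": 0, "az": 0, "gripper": -1}, {"dx": 0, "dy": 0, "dz": -0.045, "ax": 0, "ay": 0, "az": 0, "gripper": -1}])

```text
time: 8.2
eef_pos: [0.3983, 0.2744, 0.0745]
tcp_rot: [-0.127, 0.992, -0.0, -0.0]
contact_force: [-0.1, -0.0, -2.0]
opening: 0.142
finger_force: 97.7
```

Run:
```python
from h import *
st()
```

```text
t 8.2 p [0.3983 0.2744 0.0745] yang 104.55 z [-0. -0. -1.] q [ 0.393  0.104  2.161 -0.     0.877 -1.432] F [-0.1 -0.  -2. ] M [-0.03  0.19 -0.01] open 0.142 ff 97.67334938049316
```

Emit:
jog_arm(increments=[{"dx": 0, "dy": 0, "dz": -0.008, "ax": 0, "ay": 0, "az": 0, "gripper": -1}, {"dx": 0, "dy": 0, "dz": -0.016, "ax": 0, "ay": 0, "az": 0, "gripper": -1}, {"dx": 0, "dy": 0, "dz": -0.016, "ax": 0, "ay": 0, "az": 0, "gripper": -1}])

```text
time: 8.5
eef_pos: [0.3986, 0.2745, 0.073]
tcp_rot: [-0.127, 0.992, 0.0, 0.0]
contact_force: [-0.6, -0.1, -0.2]
opening: 0.135
finger_force: 98.1
```

Emit:
jog_arm(increments=[{"dx": 0, "dy": 0, "dz": -0.008, "ax": 0, "ay": 0, "az": 0, "gripper": -1}, {"dx": 0, "dy": 0, "dz": -0.008, "ax": 0, "ay": 0, "az": 0, "gripper": -1}, {"dx": 0, "dy": 0, "dz": -0.008, "ax": 0, "ay": 0, "az": 0, "gripper": -1}])

```text
time: 8.8
eef_pos: [0.3986, 0.2746, 0.0728]
tcp_rot: [-0.127, 0.992, -0.0, -0.0]
contact_force: [-3.4, -1.8, 6.0]
opening: 0.138
finger_force: 99.0
```

Run:
```python
from h import *
f,W,*_=cap('top'); _,Ws,*_=cap('side'); st()
for n,w in [('top',[W]),('side',[Ws])]: rim(w,(.487,.295),.05,.05,n)
```

```text
t 8.9 p [0.3986 0.2746 0.0728] yang 104.56 z [ 0. -0. -1.] q [ 0.393  0.108  2.16  -0.     0.873 -1.432] F [-3.6 -0.7  7.1] M [-0.22  0.52  0.02] open 0.143 ff 98.96095275878906
top 185 c [0.4877 0.2952 0.0478] z 0.0488 slope [-0.012 -0.007] angcover 28
side 136 c [0.4869 0.2948 0.0482] z 0.0468 slope [-0.01  -0.007] angcover 36
```

Contact made and the pan is centred. I'll release with a partial opening and retreat.

Emit:
jog_arm(increments=[{"dx": 0, "dy": 0, "dz": 0.005, "ax": 0, "ay": 0, "az": 0, "gripper": -0.3}, {"dx": 0, "dy": 0, "dz": 0.005, "ax": 0, "ay": 0, "az": 0, "gripper": -0.3}, {"dx": 0, "dy": 0, "dz": 0.005, "ax": 0, "ay": 0, "az": 0, "gripper": -0.3}, {"dx": 0, "dy": 0, "dz": 0.005, "ax": 0, "ay": 0, "az": 0, "gripper": -0.3}, {"dx": 0, "dy": 0, "dz": 0.005, "ax": 0, "ay": 0, "az": 0, "gripper": -0.3}])

```text
time: 9.4
eef_pos: [0.3983, 0.2744, 0.0721]
tcp_rot: [-0.127, 0.992, -0.0, -0.0]
contact_force: [0.3, 0.2, -0.1]
opening: 0.348
finger_force: 0.0
```

Emit:
jog_arm(increments=[{"dx": 0, "dy": 0, "dz": 0.1, "ax": 0, "ay": 0, "az": 0, "gripper": -0.3}, {"dx": 0, "dy": 0, "dz": 0.3, "ax": 0, "ay": 0, "az": 0, "gripper": -0.3}, {"dx": 0, "dy": 0, "dz": 0.6, "ax": 0, "ay": 0, "az": 0, "gripper": -0.3}, {"dx": 0, "dy": 0, "dz": 1, "ax": 0, "ay": 0, "az": 0, "gripper": -0.3}, {"dx": 0, "dy": 0, "dz": 1, "ax": 0, "ay": 0, "az": 0, "gripper": -0.3}])

```text
time: 9.9
eef_pos: [0.4024, 0.2762, 0.2009]
tcp_rot: [-0.127, 0.992, 0.002, 0.008]
contact_force: [0.6, 0.6, 0.5]
opening: 0.35
finger_force: 0.0
```

Emit:
jog_arm(increments=[{"dx": 0, "dy": 0, "dz": 0.3, "ax": 0, "ay": 0, "az": 0, "gripper": 0}, {"dx": 0, "dy": 0, "dz": 0.5, "ax": 0, "ay": 0, "az": 0, "gripper": 0}, {"dx": 0, "dy": 0, "dz": 0.5, "ax": 0, "ay": 0, "az": 0, "gripper": 0}])

```text
time: 10.2
eef_pos: [0.4002, 0.2752, 0.257]
tcp_rot: [-0.127, 0.992, 0.001, 0.004]
contact_force: [0.6, 0.0, 0.3]
opening: 0.495
finger_force: 0.0
```

Run:
```python
from h import *
f,W,*_=cap('top'); _,Ws,*_=cap('side'); st()
for n,w in [('top',[W]),('side',[Ws])]: rim(w,(.487,.295),.05,.05,n);rim(w,(.487,.295),.06,.042,'large '+n)
go(.3885,-.354,.2,-63.5)
```

```text
t 10.3 p [0.3983 0.2744 0.2525] yang 104.55 z [ 0.001  0.    -1.   ] q [ 0.393 -0.143  2.038 -0.     1.245 -1.432] F [ 0.  -0.4 -0.8] M [-0.05  0.01  0.05] open 0.498 ff 0.0
top 146 c [0.4882 0.2947 0.0474] z 0.049 slope [ 0.01  -0.005] angcover 33
large top 129 c [0.4879 0.2949 0.0479] z 0.0496 slope [ 0.007 -0.004] angcover 26
side 122 c [0.4872 0.2945 0.0479] z 0.0471 slope [-0.01   0.006] angcover 36
large side 116 c [0.4868 0.2947 0.049 ] z 0.0473 slope [-0.019  0.006] angcover 36
need d [-0.082 -5.237 -0.437] az 0.1327
```

Emit:
jog_arm(increments=[{"dx": 0.3, "dy": -1, "dz": 0, "ax": 0, "ay": 0, "az": -0.373, "gripper": 1}, {"dx": 0.3, "dy": -1, "dz": 0, "ax": 0, "ay": 0, "az": -0.373, "gripper": 1}, {"dx": 0.3, "dy": -1, "dz": 0, "ax": 0, "ay": 0, "az": -0.373, "gripper": 1}, {"dx": 0.3, "dy": -1, "dz": 0, "ax": 0, "ay": 0, "az": -0.373, "gripper": 1}, {"dx": 0.3, "dy": -1, "dz": 0, "ax": 0, "ay": 0, "az": -0.373, "gripper": 1}])

```text
time: 10.8
eef_pos: [0.4336, 0.1535, 0.2502]
tcp_rot: [0.166, 0.986, -0.0, -0.002]
contact_force: [-0.2, 0.2, -0.9]
opening: 1.002
finger_force: 0.0
```

Emit:
jog_arm(increments=[{"dx": 0.3, "dy": -1, "dz": 0, "ax": 0, "ay": 0, "az": -0.373, "gripper": 1}, {"dx": 0.3, "dy": -1, "dz": 0, "ax": 0, "ay": 0, "az": -0.373, "gripper": 1}, {"dx": 0.3, "dy": -1, "dz": 0, "ax": 0, "ay": 0, "az": -0.373, "gripper": 1}, {"dx": 0.3, "dy": -1, "dz": 0, "ax": 0, "ay": 0, "az": -0.373, "gripper": 1}, {"dx": 0.3, "dy": -1, "dz": 0, "ax": 0, "ay": 0, "az": -0.373, "gripper": 1}])

```text
time: 11.3
eef_pos: [0.4698, 0.0343, 0.2508]
tcp_rot: [0.442, 0.897, -0.0, -0.001]
contact_force: [-0.0, -1.2, -0.1]
opening: 1.0
finger_force: 0.0
```

Emit:
jog_arm(increments=[{"dx": 0, "dy": -1, "dz": 0, "ax": 0, "ay": 0, "az": -0.373, "gripper": 1}, {"dx": 0, "dy": -1, "dz": 0, "ax": 0, "ay": 0, "az": -0.373, "gripper": 1}, {"dx": 0, "dy": -1, "dz": 0, "ax": 0, "ay": 0, "az": -0.373, "gripper": 1}, {"dx": 0, "dy": -1, "dz": 0, "ax": 0, "ay": 0, "az": -0.373, "gripper": 1}, {"dx": 0, "dy": -1, "dz": 0, "ax": 0, "ay": 0, "az": -0.373, "gripper": 1}])

```text
time: 11.8
eef_pos: [0.47, -0.0852, 0.2514]
tcp_rot: [0.681, 0.732, -0.0, -0.001]
contact_force: [-0.4, -0.3, -0.3]
opening: 0.998
finger_force: 0.0
```

Emit:
jog_arm(increments=[{"dx": -0.1, "dy": -1, "dz": 0, "ax": 0, "ay": 0, "az": -0.373, "gripper": 1}, {"dx": -0.1, "dy": -1, "dz": 0, "ax": 0, "ay": 0, "az": -0.373, "gripper": 1}, {"dx": -0.1, "dy": -1, "dz": 0, "ax": 0, "ay": 0, "az": -0.373, "gripper": 1}, {"dx": -0.1, "dy": -1, "dz": 0, "ax": 0, "ay": 0, "az": -0.373, "gripper": 1}, {"dx": -0.1, "dy": -1, "dz": 0, "ax": 0, "ay": 0, "az": -0.373, "gripper": 1}])

```text
time: 12.3
eef_pos: [0.4583, -0.205, 0.2516]
tcp_rot: [0.863, 0.505, -0.0, -0.001]
contact_force: [0.0, 0.4, -0.1]
opening: 1.001
finger_force: 0.0
```

Emit:
jog_arm(increments=[{"dx": -0.4, "dy": -1, "dz": 0, "ax": 0, "ay": 0, "az": -0.373, "gripper": 1}, {"dx": -0.4, "dy": -1, "dz": 0, "ax": 0, "ay": 0, "az": -0.373, "gripper": 1}, {"dx": -0.4, "dy": -1, "dz": 0, "ax": 0, "ay": 0, "az": -0.373, "gripper": 1}, {"dx": -0.4, "dy": -1, "dz": 0, "ax": 0, "ay": 0, "az": -0.373, "gripper": 1}, {"dx": -0.4, "dy": -1, "dz": 0, "ax": 0, "ay": 0, "az": -0.373, "gripper": 1}])

```text
time: 12.8
eef_pos: [0.4104, -0.325, 0.2518]
tcp_rot: [0.972, 0.234, -0.0, -0.001]
contact_force: [-0.3, -0.1, -0.5]
opening: 0.999
finger_force: 0.0
```

Emit:
jog_arm(increments=[{"dx": -0.18, "dy": -0.24, "dz": 0, "ax": 0, "ay": 0, "az": 0, "gripper": 1}, {"dx": -0.18, "dy": -0.24, "dz": 0, "ax": 0, "ay": 0, "az": 0, "gripper": 1}, {"dx": -0.18, "dy": -0.24, "dz": 0, "ax": 0, "ay": 0, "az": 0, "gripper": 1}])

```text
time: 13.1
eef_pos: [0.3892, -0.3534, 0.252]
tcp_rot: [0.972, 0.234, 0.0, -0.0]
contact_force: [-0.0, 0.1, 0.4]
opening: 0.999
finger_force: 0.0
```

Run:
```python
from h import *
f,W,*_=cap('wrist'); st()
fit(W,(.4618,-.317),(.391,-.353),.05,.04,.066,.082)
go(.3885,-.354,.072,-63.5)
```

```text
t 13.15 p [ 0.3893 -0.3532  0.252 ] yang -63.0 z [ 0.     0.001 -1.   ] q [-9.300e-01 -4.100e-02  1.945e+00  1.000e-03  1.238e+00  1.690e-01] F [ 0.9  0.1 -0.3] M [-0.02 -0.02  0.03] open 1.002 ff 0.0
1406 1120 circ [ 0.4619 -0.3158  0.0378] handle [ 0.3903 -0.3515] [57.6 13.9] top 0.0721 d 0.08 ang -153.49
need d [-0.007 -0.007 -1.5  ] az -0.0056
```

Emit:
jog_arm(increments=[{"dx": 0, "dy": 0, "dz": -0.4, "ax": 0, "ay": 0, "az": -0.005, "gripper": 1}, {"dx": 0, "dy": 0, "dz": -0.8, "ax": 0, "ay": 0, "az": -0.005, "gripper": 1}, {"dx": 0, "dy": 0, "dz": -1, "ax": 0, "ay": 0, "az": -0.005, "gripper": 1}, {"dx": 0, "dy": 0, "dz": -1, "ax": 0, "ay": 0, "az": -0.005, "gripper": 1}])

```text
time: 13.55
eef_pos: [0.3874, -0.3505, 0.1276]
tcp_rot: [0.973, 0.229, -0.002, -0.005]
contact_force: [0.0, -0.4, 0.1]
opening: 1.0
finger_force: 0.0
```

Emit:
jog_arm(increments=[{"dx": 0, "dy": 0, "dz": -0.2, "ax": 0, "ay": 0, "az": 0, "gripper": 1}, {"dx": 0, "dy": 0, "dz": -0.4, "ax": 0, "ay": 0, "az": 0, "gripper": 1}, {"dx": 0, "dy": 0, "dz": -0.5, "ax": 0, "ay": 0, "az": 0, "gripper": 1}, {"dx": 0, "dy": 0, "dz": -0.5, "ax": 0, "ay": 0, "az": 0, "gripper": 1}, {"dx": 0, "dy": 0, "dz": -0.5, "ax": 0, "ay": 0, "az": 0, "gripper": 1}])

```text
time: 14.05
eef_pos: [0.3896, -0.355, 0.0737]
tcp_rot: [0.974, 0.228, 0.0, 0.001]
contact_force: [0.1, -0.3, -0.1]
opening: 1.0
finger_force: 0.0
```

Emit:
jog_arm(increments=[{"dx": 0, "dy": 0, "dz": 0, "ax": 0, "ay": 0, "az": 0, "gripper": -1}, {"dx": 0, "dy": 0, "dz": 0, "ax": 0, "ay": 0, "az": 0, "gripper": -1}, {"dx": 0, "dy": 0, "dz": 0, "ax": 0, "ay": 0, "az": 0, "gripper": -1}, {"dx": 0, "dy": 0, "dz": 0, "ax": 0, "ay": 0, "az": 0, "gripper": -1}, {"dx": 0, "dy": 0, "dz": 0, "ax": 0, "ay": 0, "az": 0, "gripper": -1}, {"dx": 0, "dy": 0, "dz": 0, "ax": 0, "ay": 0, "az": 0, "gripper": -1}, {"dx": 0, "dy": 0, "dz": 0, "ax": 0, "ay": 0, "az": 0, "gripper": -1}, {"dx": 0, "dy": 0, "dz": 0, "ax": 0, "ay": 0, "az": 0, "gripper": -1}], force=100)

```text
time: 14.85
eef_pos: [0.3888, -0.3545, 0.0725]
tcp_rot: [0.974, 0.227, -0.0, 0.0]
contact_force: [-0.6, 0.1, 2.5]
opening: 0.14
finger_force: 97.5
```

Emit:
jog_arm(increments=[{"dx": 0, "dy": 0, "dz": 0.1, "ax": 0, "ay": 0, "az": 0, "gripper": -1}, {"dx": 0, "dy": 0, "dz": 0.25, "ax": 0, "ay": 0, "az": 0, "gripper": -1}, {"dx": 0, "dy": 0, "dz": 0.5, "ax": 0, "ay": 0, "az": 0, "gripper": -1}, {"dx": 0, "dy": 0, "dz": 0.75, "ax": 0, "ay": 0, "az": 0, "gripper": -1}, {"dx": 0, "dy": 0, "dz": 0.95, "ax": 0, "ay": 0, "az": 0, "gripper": -1}, {"dx": 0, "dy": 0, "dz": 1, "ax": 0, "ay": 0, "az": 0, "gripper": -1}, {"dx": 0, "dy": 0, "dz": 1, "ax": 0, "ay": 0, "az": 0, "gripper": -1}, {"dx": 0, "dy": 0, "dz": 1, "ax": 0, "ay": 0, "az": 0, "gripper": -1}])

```text
time: 15.65
eef_pos: [0.3881, -0.3536, 0.1907]
tcp_rot: [0.974, 0.227, -0.001, -0.001]
contact_force: [0.1, -0.3, -1.8]
opening: 0.14
finger_force: 97.6
```

Run:
```python
from h import *
f,W,*_=cap('top'); _,Ws,*_=cap('side'); st()
for n,w in [('top',[W]),('side',[Ws])]: rim(w,(.4615,-.317),.04,.17,n)
go(.488+.082,.295,.2,89.5)
```

```text
t 15.75 p [ 0.388  -0.3535  0.1902] yang -63.75 z [-0.002  0.003 -1.   ] q [-0.932  0.023  2.    -0.     1.122  0.18 ] F [ 0.4  0.8 -0.1] M [-0.03  0.07 -0.01] open 0.14 ff 97.64811515808105
top 175 c [ 0.4613 -0.3184  0.0382] z 0.167 slope [-0.019  0.018] angcover 36
side 208 c [ 0.4612 -0.3191  0.038 ] z 0.1659 slope [-0.004 -0.004] angcover 30
need d [1.517 5.404 0.082] az -0.2972
```

Emit:
jog_arm(increments=[{"dx": 0.05, "dy": 0.12, "dz": 0.1, "ax": 0, "ay": 0, "az": 0.04, "gripper": -1}, {"dx": 0.1, "dy": 0.3, "dz": 0.17, "ax": 0, "ay": 0, "az": 0.1, "gripper": -1}, {"dx": 0.2, "dy": 0.5, "dz": 0.17, "ax": 0, "ay": 0, "az": 0.18, "gripper": -1}, {"dx": 0.3, "dy": 0.75, "dz": 0.17, "ax": 0, "ay": 0, "az": 0.26, "gripper": -1}, {"dx": 0.4, "dy": 1, "dz": 0.17, "ax": 0, "ay": 0, "az": 0.34, "gripper": -1}])

```text
time: 16.25
eef_pos: [0.4365, -0.2331, 0.2112]
tcp_rot: [0.878, 0.478, -0.0, -0.001]
contact_force: [1.3, -0.1, -1.7]
opening: 0.14
finger_force: 97.6
```

Emit:
jog_arm(increments=[{"dx": 0.08, "dy": 0.2, "dz": 0, "ax": 0, "ay": 0, "az": 0.068, "gripper": -1}, {"dx": 0.16, "dy": 0.4, "dz": 0, "ax": 0, "ay": 0, "az": 0.136, "gripper": -1}, {"dx": 0.24, "dy": 0.6, "dz": 0, "ax": 0, "ay": 0, "az": 0.204, "gripper": -1}, {"dx": 0.32, "dy": 0.8, "dz": 0, "ax": 0, "ay": 0, "az": 0.272, "gripper": -1}, {"dx": 0.4, "dy": 1, "dz": 0, "ax": 0, "ay": 0, "az": 0.34, "gripper": -1}])

```text
time: 16.75
eef_pos: [0.4844, -0.1131, 0.2111]
tcp_rot: [0.721, 0.693, -0.0, -0.001]
contact_force: [0.9, -1.2, -1.4]
opening: 0.145
finger_force: 97.6
```

Emit:
jog_arm(increments=[{"dx": 0.06, "dy": 0.2, "dz": 0, "ax": 0, "ay": 0, "az": 0.068, "gripper": -1}, {"dx": 0.12, "dy": 0.4, "dz": 0, "ax": 0, "ay": 0, "az": 0.136, "gripper": -1}, {"dx": 0.18, "dy": 0.6, "dz": 0, "ax": 0, "ay": 0, "az": 0.204, "gripper": -1}, {"dx": 0.24, "dy": 0.8, "dz": 0, "ax": 0, "ay": 0, "az": 0.272, "gripper": -1}, {"dx": 0.3, "dy": 1, "dz": 0, "ax": 0, "ay": 0, "az": 0.34, "gripper": -1}])

```text
time: 17.25
eef_pos: [0.5203, 0.0067, 0.211]
tcp_rot: [0.513, 0.859, -0.0, -0.001]
contact_force: [0.2, -1.2, -2.2]
opening: 0.143
finger_force: 97.6
```

Emit:
jog_arm(increments=[{"dx": 0.04, "dy": 0.2, "dz": 0, "ax": 0, "ay": 0, "az": 0.068, "gripper": -1}, {"dx": 0.08, "dy": 0.4, "dz": 0, "ax": 0, "ay": 0, "az": 0.136, "gripper": -1}, {"dx": 0.12, "dy": 0.6, "dz": 0, "ax": 0, "ay": 0, "az": 0.204, "gripper": -1}, {"dx": 0.16, "dy": 0.8, "dz": 0, "ax": 0, "ay": 0, "az": 0.272, "gripper": -1}, {"dx": 0.2, "dy": 1, "dz": 0, "ax": 0, "ay": 0, "az": 0.34, "gripper": -1}])

```text
time: 17.75
eef_pos: [0.5442, 0.1266, 0.2109]
tcp_rot: [0.268, 0.963, -0.0, -0.001]
contact_force: [-0.0, -0.3, -1.7]
opening: 0.145
finger_force: 97.6
```

Emit:
jog_arm(increments=[{"dx": 0.02, "dy": 0.2, "dz": 0, "ax": 0, "ay": 0, "az": 0.068, "gripper": -1}, {"dx": 0.04, "dy": 0.4, "dz": 0, "ax": 0, "ay": 0, "az": 0.136, "gripper": -1}, {"dx": 0.06, "dy": 0.6, "dz": 0, "ax": 0, "ay": 0, "az": 0.204, "gripper": -1}, {"dx": 0.08, "dy": 0.8, "dz": 0, "ax": 0, "ay": 0, "az": 0.272, "gripper": -1}, {"dx": 0.1, "dy": 1, "dz": 0, "ax": 0, "ay": 0, "az": 0.34, "gripper": -1}])

```text
time: 18.25
eef_pos: [0.5562, 0.2465, 0.2107]
tcp_rot: [0.004, 1.0, -0.0, -0.001]
contact_force: [0.3, 0.2, -1.4]
opening: 0.144
finger_force: 97.6
```

Emit:
jog_arm(increments=[{"dx": 0.05, "dy": 0.17, "dz": 0, "ax": 0, "ay": 0, "az": 0, "gripper": -1}, {"dx": 0.09, "dy": 0.31, "dz": 0, "ax": 0, "ay": 0, "az": 0, "gripper": -1}, {"dx": 0.117, "dy": 0.404, "dz": 0, "ax": 0, "ay": 0, "az": 0, "gripper": -1}, {"dx": 0.117, "dy": 0.404, "dz": 0, "ax": 0, "ay": 0, "az": 0, "gripper": -1}, {"dx": 0.117, "dy": 0.404, "dz": 0, "ax": 0, "ay": 0, "az": 0, "gripper": -1}])

```text
time: 18.75
eef_pos: [0.5707, 0.2937, 0.2121]
tcp_rot: [0.007, 1.0, -0.0, -0.0]
contact_force: [-0.4, -0.2, -1.1]
opening: 0.141
finger_force: 97.7
```

Run:
```python
from h import *
f,W,*_=cap('top'); f2,Ws,*_=cap('side'); st()
for n,w in [('top',[W]),('side',[Ws])]: rim(w,(.488,.295),.04,.187,n)
cv2.imwrite('pics/s5.png',cv2.resize(np.hstack([f[120:360,60:380],f2[100:340,160:480]]),(800,300)))
```

```text
t 18.85 p [0.5707 0.2933 0.2125] yang 89.21 z [-0. -0. -1.] q [ 0.317  0.252  1.701 -0.     1.189 -1.24 ] F [-0.1 -0.3 -1.9] M [-0.01 -0.06  0.02] open 0.14 ff 97.66225934028625
top 67 c [0.4881 0.2899 0.0366] z 0.1848 slope [-0.029 -0.097] angcover 15
side 114 c [0.4889 0.2908 0.0383] z 0.1862 slope [ 0.044 -0.009] angcover 35
```

View pics/s5.png

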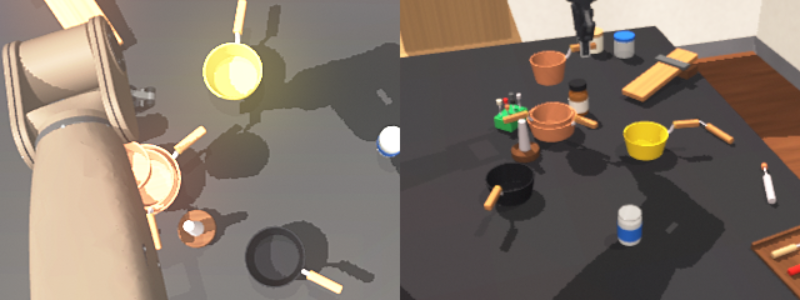

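The small pan is in the air at (548,68) in the right half, above the nest, and the medium's handle lies between burs and mandrel. The side fit and the kinematics disagree by 4 mm in y, so I'll overlay both candidates.

Run:
```python
from h import *
f,W,E,K=cap('side')
def proj(P):
    p=(P-E[:3,3])@E[:3,:3]; return np.stack([K[0,0]*p[:,0]/-p[:,2]+K[0,2], -K[1,1]*p[:,1]/-p[:,2]+K[1,2]],-1)
u0,v0=proj(np.array([[.5,.294,.15]]))[0].astype(int); S=5
c=f[v0-60:v0+60,u0-80:u0+80]; c=cv2.resize(c,None,fx=S,fy=S,interpolation=cv2.INTER_CUBIC)
t=np.linspace(0,2*np.pi,80)
for (x,y),z,r,sl,col in [((.4889,.2908),.1862,.04,.044,(255,0,0)),((.4894,.2954),.1885,.04,.02,(0,255,0)),((.487,.2945),.0475,.05,0,(255,255,0))]:
    P=np.stack([x+r*np.cos(t),y+r*np.sin(t),z+sl*r*np.cos(t)],-1); q=(proj(P)-[u0-80,v0-60]+.5)*S
    cv2.polylines(c,[q.astype(int)],True,col,1)
cv2.imwrite('pics/ov.png',c)
s=get_state()
hm=W[(abs(W[...,2]-.219)<.006)&(abs(W[...,0]-.56)<.06)&(abs(W[...,1]-.294)<.02)]
print(hm.shape,[ (round(a,3),np.median(hm[(abs(hm[:,0]-a)<.004)][:,1]).round(4)) for a in (.535,.545,.555,.585,.595) if (abs(hm[:,0]-a)<.004).any()])
```

```text
(22, 3) [(0.555, np.float64(0.279)), (0.585, np.float64(0.2791))]
```

View pics/ov.png

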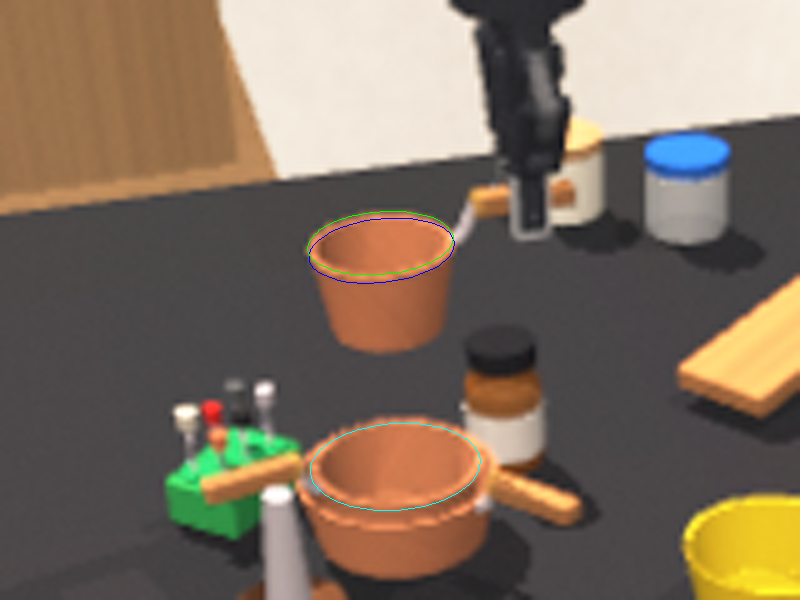

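The green kinematic ellipse fits the small pan's rim at (382,243), so I'll use that centre and lower with a small correction.

Emit:
jog_arm(increments=[{"dx": -0.014, "dy": -0.005, "dz": -0.1, "ax": 0, "ay": 0, "az": 0, "gripper": -1}, {"dx": -0.014, "dy": -0.005, "dz": -0.25, "ax": 0, "ay": 0, "az": 0, "gripper": -1}, {"dx": -0.014, "dy": -0.005, "dz": -0.4, "ax": 0, "ay": 0, "az": 0, "gripper": -1}, {"dx": -0.014, "dy": -0.005, "dz": -0.55, "ax": 0, "ay": 0, "az": 0, "gripper": -1}, {"dx": -0.014, "dy": -0.005, "dz": -0.65, "ax": 0, "ay": 0, "az": 0, "gripper": -1}, {"dx": -0.014, "dy": -0.005, "dz": -0.75, "ax": 0, "ay": 0, "az": 0, "gripper": -1}, {"dx": -0.014, "dy": -0.005, "dz": -0.85, "ax": 0, "ay": 0, "az": 0, "gripper": -1}, {"dx": -0.014, "dy": -0.005, "dz": -0.93, "ax": 0, "ay": 0, "az": 0, "gripper": -1}, {"dx": -0.014, "dy": -0.005, "dz": -1, "ax": 0, "ay": 0, "az": 0, "gripper": -1}, {"dx": -0.014, "dy": -0.005, "dz": -1, "ax": 0, "ay": 0, "az": 0, "gripper": -1}])

```text
time: 19.9
eef_pos: [0.5683, 0.2932, 0.0911]
tcp_rot: [0.006, 1.0, -0.0, -0.001]
contact_force: [0.6, -0.3, -2.0]
opening: 0.145
finger_force: 97.6
```

Emit:
jog_arm(increments=[{"dx": 0, "dy": 0, "dz": -0.02, "ax": 0, "ay": 0, "az": 0, "gripper": -1}, {"dx": 0, "dy": 0, "dz": -0.04, "ax": 0, "ay": 0, "az": 0, "gripper": -1}, {"dx": 0, "dy": 0, "dz": -0.06, "ax": 0, "ay": 0, "az": 0, "gripper": -1}, {"dx": 0, "dy": 0, "dz": -0.07, "ax": 0, "ay": 0, "az": 0, "gripper": -1}, {"dx": 0, "dy": 0, "dz": -0.07, "ax": 0, "ay": 0, "az": 0, "gripper": -1}])

```text
time: 20.4
eef_pos: [0.569, 0.2935, 0.0841]
tcp_rot: [0.007, 1.0, -0.0, -0.0]
contact_force: [-0.3, 0.1, -1.1]
opening: 0.14
finger_force: 97.6
```

Emit:
jog_arm(increments=[{"dx": 0, "dy": 0, "dz": -0.01, "ax": 0, "ay": 0, "az": 0, "gripper": -1}, {"dx": 0, "dy": 0, "dz": -0.02, "ax": 0, "ay": 0, "az": 0, "gripper": -1}, {"dx": 0, "dy": 0, "dz": -0.02, "ax": 0, "ay": 0, "az": 0, "gripper": -1}])

```text
time: 20.7
eef_pos: [0.569, 0.2934, 0.0817]
tcp_rot: [0.007, 1.0, -0.0, -0.0]
contact_force: [-0.4, 0.2, -1.2]
opening: 0.14
finger_force: 97.6
```

Emit:
jog_arm(increments=[{"dx": 0, "dy": 0, "dz": -0.008, "ax": 0, "ay": 0, "az": 0, "gripper": -1}, {"dx": 0, "dy": 0, "dz": -0.008, "ax": 0, "ay": 0, "az": 0, "gripper": -1}, {"dx": 0, "dy": 0, "dz": -0.008, "ax": 0, "ay": 0, "az": 0, "gripper": -1}])

```text
time: 21.0
eef_pos: [0.5692, 0.2935, 0.081]
tcp_rot: [0.007, 1.0, 0.0, 0.0]
contact_force: [-0.8, -0.8, -1.1]
opening: 0.145
finger_force: 97.7
```

Emit:
jog_arm(increments=[{"dx": 0, "dy": 0, "dz": -0.008, "ax": 0, "ay": 0, "az": 0, "gripper": -1}, {"dx": 0, "dy": 0, "dz": -0.008, "ax": 0, "ay": 0, "az": 0, "gripper": -1}, {"dx": 0, "dy": 0, "dz": -0.008, "ax": 0, "ay": 0, "az": 0, "gripper": -1}])

```text
time: 21.3
eef_pos: [0.5695, 0.2935, 0.0806]
tcp_rot: [0.007, 1.0, 0.0, 0.0]
contact_force: [0.3, -1.1, 2.4]
opening: 0.144
finger_force: 98.1
```

Run:
```python
from h import *
_,Ws,*_=cap('side'); st()
rim([Ws],(.488,.295),.04,.058,'side')
```

```text
t 21.35 p [0.5695 0.2935 0.0806] yang 89.26 z [ 0.001  0.    -1.   ] q [ 0.318  0.403  1.774 -0.     0.964 -1.24 ] F [0.4 0.  2.7] M [-0.15  0.11 -0.01] open 0.145 ff 98.17755818367004
side 99 c [0.4871 0.2902 0.0383] z 0.0558 slope [ 0.009 -0.002] angcover 36
```

Contact at the expected height, so I'll release and retreat.

Emit:
jog_arm(increments=[{"dx": 0, "dy": 0, "dz": 0, "ax": 0, "ay": 0, "az": 0, "gripper": -0.3}, {"dx": 0, "dy": 0, "dz": 0, "ax": 0, "ay": 0, "az": 0, "gripper": -0.3}, {"dx": 0, "dy": 0, "dz": 0, "ax": 0, "ay": 0, "az": 0, "gripper": -0.3}, {"dx": 0, "dy": 0, "dz": 0, "ax": 0, "ay": 0, "az": 0, "gripper": -0.3}, {"dx": 0, "dy": 0, "dz": 0, "ax": 0, "ay": 0, "az": 0, "gripper": -0.3}])

```text
time: 21.85
eef_pos: [0.569, 0.2935, 0.0797]
tcp_rot: [0.007, 1.0, -0.0, -0.0]
contact_force: [-0.1, 0.5, -0.8]
opening: 0.347
finger_force: 0.0
```

Emit:
jog_arm(increments=[{"dx": 0, "dy": 0, "dz": 0.1, "ax": 0, "ay": 0, "az": 0, "gripper": -0.3}, {"dx": 0, "dy": 0, "dz": 0.3, "ax": 0, "ay": 0, "az": 0, "gripper": -0.3}, {"dx": 0, "dy": 0, "dz": 0.6, "ax": 0, "ay": 0, "az": 0, "gripper": -0.3}, {"dx": 0, "dy": 0, "dz": 1, "ax": 0, "ay": 0, "az": 0, "gripper": -0.3}, {"dx": 0, "dy": 0, "dz": 1, "ax": 0, "ay": 0, "az": 0, "gripper": -0.3}])

```text
time: 22.35
eef_pos: [0.5733, 0.295, 0.2104]
tcp_rot: [0.006, 1.0, 0.003, 0.008]
contact_force: [0.4, 0.7, 1.2]
opening: 0.349
finger_force: 0.0
```

Emit:
jog_arm(increments=[{"dx": 0, "dy": -0.4, "dz": 0.3, "ax": 0, "ay": 0, "az": 0, "gripper": -0.3}, {"dx": 0, "dy": -0.8, "dz": 0.3, "ax": 0, "ay": 0, "az": 0, "gripper": -0.3}, {"dx": 0, "dy": -1, "dz": 0.3, "ax": 0, "ay": 0, "az": 0, "gripper": -0.3}, {"dx": 0, "dy": -1, "dz": 0.3, "ax": 0, "ay": 0, "az": 0, "gripper": -0.3}])

```text
time: 22.75
eef_pos: [0.5696, 0.1703, 0.2373]
tcp_rot: [0.009, 1.0, -0.0, 0.001]
contact_force: [0.5, 0.9, -0.2]
opening: 0.35
finger_force: 0.0
```

Emit:
jog_arm(increments=[{"dx": 0, "dy": -0.4, "dz": 0, "ax": 0, "ay": 0, "az": 0, "gripper": -0.3}, {"dx": 0, "dy": -0.8, "dz": 0, "ax": 0, "ay": 0, "az": 0, "gripper": -0.3}, {"dx": 0, "dy": -1, "dz": 0, "ax": 0, "ay": 0, "az": 0, "gripper": -0.3}, {"dx": 0, "dy": -1, "dz": 0, "ax": 0, "ay": 0, "az": 0, "gripper": -0.3}])

```text
time: 23.15
eef_pos: [0.5693, 0.0514, 0.2362]
tcp_rot: [0.008, 1.0, -0.0, 0.0]
contact_force: [0.1, 0.9, 0.2]
opening: 0.353
finger_force: 0.0
```

Run:
```python
from h import *
f,W,*_=cap('top'); f2,Ws,*_=cap('side'); st()
for n,w in [('top',W),('side',Ws)]:
    rim([w],(.488,.295),.04,.058,'small '+n); rim([w],(.4877,.2947),.05,.05,'med '+n); rim([w],(.487,.295),.06,.042,'large '+n)
fit(W,(.488,.295),(.57,.295),.058,.04,.074,.082)
fit(W,(.488,.295),(.398,.272),.05,.05,.066,.092)
fit(W,(.488,.295),(.5504,.218),.042,.06,.058,.1)
cv2.imwrite('pics/s6.png',cv2.resize(np.hstack([f[170:350,80:320],f2[130:310,200:440]]),(800,300)))
```

```text
t 23.25 p [0.5692 0.054  0.2361] yang 89.21 z [ 0.     0.001 -1.   ] q [-8.300e-02  7.800e-02  1.854e+00  1.000e-03  1.210e+00 -1.641e+00] F [ 0.4 -0.2 -0.1] M [ 0.04 -0.03  0.  ] open 0.351 ff 0.0
small top 193 c [0.4873 0.2911 0.038 ] z 0.0568 slope [ 0.012 -0.024] angcover 36
med top 232 c [0.4883 0.2988 0.0439] z 0.0545 slope [-0.021 -0.108] angcover 36
large top 199 c [0.4875 0.2951 0.0482] z 0.0496 slope [-0.003 -0.022] angcover 36
small side 114 c [0.4876 0.2906 0.0385] z 0.0552 slope [ 0.044 -0.016] angcover 36
med side 99 c [0.4901 0.2993 0.0464] z 0.0506 slope [-0.008 -0.107] angcover 35
large side 84 c [0.4866 0.2948 0.0492] z 0.0489 slope [-0.007  0.071] angcover 31
183 170 circ [0.4871 0.2911 0.0379] handle [0.5669 0.2906] [13.9 58.4] top 0.0795 d 0.0798 ang -0.38
246 169 circ [0.4874 0.2956 0.0476] handle [0.3998 0.2721] [58.6 14.9] top 0.0715 d 0.0907 ang -164.96
274 163 circ [0.4872 0.2952 0.0575] handle [0.5509 0.2173] [14.3 56.9] top 0.0632 d 0.1006 ang -50.74
```

View pics/s6.png

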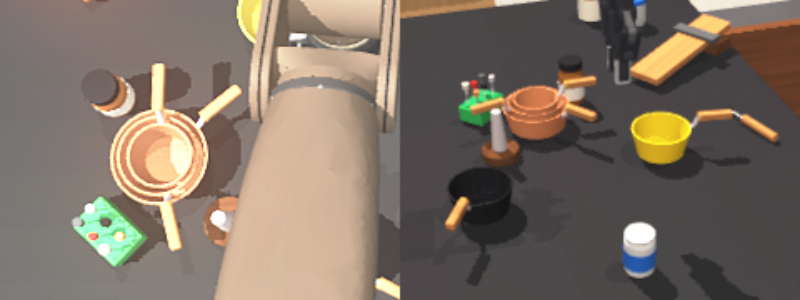

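The nest is seated, handle tops are at 63/72/80 mm (about 1 mm under nominal, the camera's bias), and the handles point to -51°, -165° and 0°, clear of the jar, burs and mandrel. Handing in.

```bash
python3 -c "
from plant import job
print(job.sign_off())"
```

```text
the job is handed in; nothing more can be done
None
```

I handed the job in at about 23 s with the pans nested and the handles at about -51°, -165° and 0°; the last images show them seated and clear of the jar, bur block and mandrel, but the sign-off gave no verdict.

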